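# Hang the parts cup in the slot of the bin lip

### The job

Take the steel parts cup by its grip tab and hang it by its own hook over the slotted lip of the black bin, cup outside the bin, with the hook dropped fully home in the slot of the lip so that it cannot slide along; then let go. Nobody has measured where along the lip the slot is, so feel for it gently: never force the hook against the bin, do not drop or tip the cup, and leave the other things on the bench alone.

Things in the scene. Friction and masses are not known exactly. Their poses are not given: they have to be found in the camera images.
- bin: Open black plastic bin of pipe couplings, fixed, level, turned about z: 260 (x) by 200 (y) by 138 mm high, walls 5 mm. Origin: centre of its underside. The -y wall (long side towards the middle of the bench) carries an aluminium edge strip on its lip; the other lips are bare. The strip dents at 30 N: touch down on it slower than 15 mm/s and push far less.
- lip_mid (a point): Middle of the slotted lip (length and thickness), at slot-floor height, 150 mm above the bench; x along the lip, y into the bin, z up. One slot, 24 mm long (x), 12 mm deep, flat floor, is cut into the strip's top edge at the strip's middle. The strip sits differently each time and is not measured: the slot's centre is anywhere within 28 mm either way along x from this point.
- lip_top (a point): Point 12 mm above lip_mid, at the height of the strip's top edge (162 mm above the bench); same axes. The strip is clamped on (it does not move), 7 mm thick (3.5 mm either side of this point in y), 200 mm long, 42 mm high; but for its one slot its top edge is straight and level.
- cup: Steel parts cup, loose, upright on the bench, 0.15 to 0.31 kg. Origin: centre of the underside of the cup, z up. Cup 70 (x) by 50 (y) by 45 mm high. At its +y side a riser, 20 wide (x), 6 mm thick (y = 25 to 31 mm), goes up to z = 128 mm, with the hook to +y and the grip tab on top. Hung, its axes are parallel to the bin's: cup and riser outside the lip, tongue inside.
- grip (a point): Middle of the black grip tab on top of the riser, at (0, 28, 153) mm in the cup's frame, axes as the cup's. Tab 20 (x) by 12 (y) by 50 mm tall (z = 128 to 178 mm).
- hook (a point): Middle of the hook's gap, under its crossbar, at (0, 37.5, 120) mm in the cup's frame. Crossbar 20 mm wide (x), z = 120 to 128 mm; gap 13 mm (y = 31 to 44 mm); tongue y = 44 to 49 mm, pointing down to z = 92 mm, its tip flared outwards to y = 52, z = 84 mm. Fully home this point is at the height of lip_mid; 12 mm higher if the hook rides on the strip.
- carton: Small yellow carton, bystander, loose: 55 by 75 by 60 mm high; origin at the centre of its underside.
- can: Tin can, bystander, loose: 66 mm diameter, 100 mm high; origin at the centre of its underside.
- coupling: Short steel pipe coupling standing on end, bystander, loose: 48 mm outer diameter, 40 mm high; origin at the centre of its underside.
Not all that is in view belongs to the job. Of the things that look like the cup, the smallest one is meant.

How it is judged:
By the outcome, as a careful person would: the job done as asked, in the order asked, and still so for the second after the job is handed in, with the robot touching nothing.
It also fails if it takes over 72 s, if anything falls off the work surface, if the arm or the gripper's body presses on something with over 40 N, if the wrist force passes 120 N, or if a joint passes its speed limit or range.

### The arm

A 7-joint arm with a two-finger parallel gripper is mounted at the origin on the work surface. World frame = base frame: x ahead of the robot, y to its left, z up, the work surface at z = 0. Lengths are in m, angles in rad, forces in N, time in s.
With the tool pointing down it reaches from about 0.4 to 0.875 m from the base axis. Payload 19.3 kg.
Tool frame: the origin (TCP) lies on the centre line of the jaws, within the pads' length; the fingertips stand 11 mm ahead of it and the grasp point (between the pads) lies 8 mm behind it; z points along the fingers, y is the line along which they close (so a half turn about z gives the same grasp; the last joint's range is limited). The gripper opens to 85 mm and grips with 20 to 120 N. Pads are 22 mm wide; open, the fingers measure 114 mm over their backs; the gripper's body (76 mm by 85 mm) begins 54 mm behind the grasp point. The pads swing forward as they close: fully open they stand 13 mm farther back than shut.
Start: joints at [-1.279, 0.521, -0.036, 1.599, 0.021, 1.021, -0.113], TCP at [0.221, 0.585, 0.208] pointing down, gripper open.
Joint ranges: [-2.91, 2.91], [-0.3, 2.13], [-1.5, 1.42], [0.17, 2.43], [-1.26, 4.41], [0.16, 1.93], [-2.52, 2.52]. Speed limits (rad/s): [1.89, 1.89, 2.39, 2.39, 3.01, 3.01, 3.01].

### API

Orientations are given as a unit quaternion [x, y, z, w].
In Python, from station import sensors, optics, job_done, silhouettes gives the robot as it stands.
- The arm moves only by the tool servo_tool, never from a script. Its argument "increments" is a list of rows, each a list of 4 numbers: the shift along the tool's x, y, z as a fraction of full scale, then the turn about the tool's z as a fraction of full scale. In form: [[dx, dy, dz, spin], ...]. A call has 1 to 20 rows; each row is the pose to reach, as a shift and turn from the pose commanded when the call began, along the tool's axes at that moment, turning the shorter way round; what a row does not reach only later rows make up. Full scale, the value 1, is 20 cm for a shift and pi rad for a turn. A row lasts 1/12 s, in which the tool goes at most 41.7 mm and 7.16 degrees, less where a joint would pass 70% of its speed; a pose out of reach is approached as far as the arm can. A call with a number of a shift or a turn outside -1 to 1 is refused whole. A call with a gripper value outside its range is refused whole. "jaw" is the closure, from -1 (fully open) to 1 (shut), so that 0 is half open, set as the call begins (left out, the last holds). The fingers move at their own pace and stop on an object; "newtons" is the grip in N (left out, the last holds). Time passes only in rows, so rows that repeat a pose let the fingers close. It gives the time, the measured TCP pose, the force, the opening and the grip force at its end, in the units of the state.
- sensors.state(): the state, without advancing time (a new reading comes with each control period).
- optics.capture(name): name is "scene" or "top" or "wrist"; returns the picture (400x640x3 uint8, red, green, blue); there is no depth.
- optics.camera_info(name): a dict with "vfov" (degrees; the focal length in pixels is half the picture's height over the tangent of half this angle, whatever the lens; pixels are square), "cx", "cy" (the principal point, pixels), "R" (3x3) and "t" (3): a world point X has camera coordinates R X + t; the wrist camera has in their place "hand_eye" (4x4, takes a point from camera to tool coordinates, whose origin is the TCP and whose axes are the flange's). Camera axes: x right, y down, z forward; pixel columns grow to the right and rows downward; lengths in m; the calibration is good to about 2 mm. A picture is of the moment at which its call begins: read the wrist's pose just before it. camera_info takes no time and is no camera call.
- job_done(): hands the job in; it is judged then, once.
Trained networks look in the newest picture that a camera, given by its name, has taken for a name from the list of things; names that differ only in an ending like _2 or _b are one class to them, and where a whole thing is asked for, a point or a joint stands for the part that bears it (a point fixed in the world has none). Each returns a list of dicts, best first, with "score" (0 to 1); they miss things now and then, are a little off and sometimes report something else, mostly with a low value. They report only what shows in the picture. A call takes as long as a camera call. They do not tell look-alikes from the thing itself.
- silhouettes(camera, name): "region" (400x640 bool, what is visible of it) and "rect" ([left, top, right, bottom] in pixels, round what is visible of it).
The state is a dict: "clock": time; "joint_pos": joint angles; "qd": joint speeds; "tau": joint torques, N m; "ee_pos": TCP position; "eef_rot": TCP orientation; "wrist_force": force on the tool from outside, world axes, zero at the start; "torque": the same for the moment, N m; "width": finger opening in m; "grip_force": force on a finger pad.
Only numpy, scipy, OpenCV 4.12 (cv2) and the standard library are available. Lean on these libraries where they do the work, as an engineer would, in place of code of your own. Each camera call takes 0.05 s, during which the arm holds its last target. There are 200 camera calls.

## Working session

There is one attempt and no reset: what is moved stays moved. The work goes in short steps, Python scripts to look and compute and a tool call to move; the robot and the scene stay as the last step left them, time stands still between calls to the robot, and variables do not carry over. Pictures are saved under pics/ and viewed, at most 10 in all, crops included, and the job is handed in when it is done.

Besides the shell and the picture viewer there is one more tool, called after "Emit:" by a JSON object that holds its "method" and its "body". servo_tool: Moves the arm, as the interface text tells. Its arguments: {"type":"object","properties":{"increments":{"type":"array"},"jaw":{"type":"number"},"newtons":{"type":"number"}},"required":["increments"]}

```bash
mkdir -p pics
cat > h.py <<'E'
import numpy as np, cv2
from station import sensors, optics, job_done, silhouettes
from scipy.spatial.transform import Rotation as Ro
def cam(n,st=None):
    c=optics.camera_info(n); f=200/np.tan(np.radians(c['vfov'])/2)
    K=np.array([[f,0,c['cx']],[0,f,c['cy']],[0,0,1]])
    if 'R' in c: return K,np.array(c['R']),np.array(c['t'])
    st=st or sensors.state(); T=np.eye(4);T[:3,:3]=Ro.from_quat(st['eef_rot']).as_matrix();T[:3,3]=st['ee_pos']
    M=np.linalg.inv(T@np.array(c['hand_eye'])); return K,M[:3,:3],M[:3,3]
def proj(C,X):
    K,R,t=C; p=(np.atleast_2d(X)@R.T+t)@K.T; return p[:,:2]/p[:,2:]
def onplane(C,uv,z):
    K,R,t=C; o=-R.T@t; d=(np.c_[np.atleast_2d(uv),np.ones(len(np.atleast_2d(uv)))]@np.linalg.inv(K).T)@R
    return o+d*((z-o[2])/d[:,2])[:,None]
E
python3 - <<'E'
from h import *
ims=[]
for n in("scene","top"):
    im=optics.capture(n); cv2.imwrite(f'pics/{n}0.png',im[:,:,::-1]); 
    C=cam(n)
    print(n,C[0][0,0],(-C[1].T@C[2]).round(3),C[1].round(3).tolist())
    for k in("cup","bin","carton","can","coupling"):
        for r in silhouettes(n,k): print(k,round(r['score'],2),np.round(r['rect']).tolist(),r['region'].sum())
print(sensors.state())
print(optics.camera_info("top"),optics.camera_info("wrist"))
E
```

```text
scene 455.2311573072216 [ 1.263 -0.12   0.704] [[0.17, 0.985, 0.016], [0.623, -0.095, -0.776], [-0.763, 0.142, -0.63]]
cup 0.79 [245.0, 104.0, 296.0, 216.0] 2277
cup 0.71 [272.0, 167.0, 313.0, 253.0] 1592
cup 0.7 [156.0, 108.0, 215.0, 222.0] 2842
cup 0.68 [174.0, 252.0, 226.0, 309.0] 1767
bin 0.71 [382.0, 164.0, 521.0, 297.0] 14674
carton 0.94 [174.0, 252.0, 224.0, 305.0] 1701
can 0.85 [298.0, 277.0, 332.0, 337.0] 1981
coupling 0.59 [234.0, 308.0, 264.0, 341.0] 783
top 394.4371505227454 [0.4   0.01  1.034] [[0.027, -1.0, -0.008], [-0.986, -0.026, -0.167], [0.167, 0.012, -0.986]]
cup 0.97 [336.0, 267.0, 394.0, 321.0] 1623
cup 0.97 [414.0, 267.0, 500.0, 327.0] 2162
cup 0.67 [335.0, 211.0, 367.0, 244.0] 622
cup 0.47 [167.0, 124.0, 279.0, 250.0] 10909
bin 0.91 [161.0, 126.0, 282.0, 247.0] 10877
carton 0.95 [405.0, 164.0, 449.0, 200.0] 727
can 0.71 [337.0, 118.0, 365.0, 150.0] 778
coupling 0.65 [384.0, 135.0, 405.0, 153.0] 278
{'clock': 0.6, 'joint_pos': array([-1.27918571,  0.52140547, -0.0363293 ,  1.59953509,  0.02120098,
        1.02110585, -0.1127669 ]), 'qd': array([ 1.34029517e-03,
[... 575 characters left out ...]
.77472308044297, 'cx': 324.3961115085012, 'cy': 197.6993211243721, 'R': array([[ 0.02745259, -0.9995936 , -0.00767985],
       [-0.98560836, -0.02578493, -0.16706677],
       [ 0.16680085,  0.01215574, -0.98591567]]), 't': array([0.00708599, 0.56696643, 0.95280741])} {'vfov': 60.34611017579664, 'cx': 320.6049544964769, 'cy': 201.94763888423725, 'hand_eye': array([[-4.82483465e-05, -9.54958385e-01, -2.96739752e-01,
         7.55632872e-02],
       [ 9.99999998e-01, -5.53975713e-05,  1.56838738e-05,
        -8.06298593e-04],
       [-3.14161083e-05, -2.96739751e-01,  9.54958386e-01,
        -1.66434775e-01],
       [ 0.00000000e+00,  0.00000000e+00,  0.00000000e+00,
         1.00000000e+00]])}
```

View pics/scene0.png

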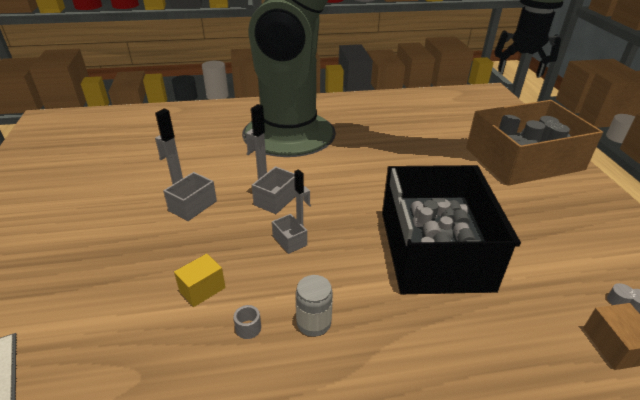

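View pics/top0.png

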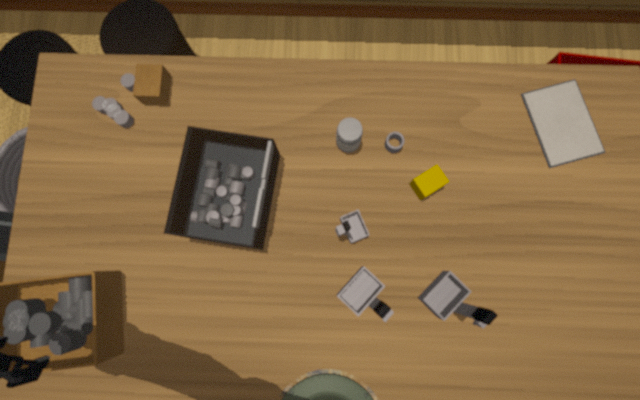

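The scene picture shows three cup-like things at (190,165), (272,165) and (292,210), which in the top picture are at (450,297), (365,292) and (352,228). The smallest is scene (292,210), top (352,228), so that is my choice. The black bin is at scene (445,230), with its light strip on the left wall, at top (263,190).

```bash
cat > fit.py <<'E'
from h import *
from scipy.optimize import minimize
def box(x0,x1,y0,y1,z0,z1): return np.array([[x,y,z] for x in(x0,x1) for y in(y0,y1) for z in(z0,z1)])/1000
CUP=[box(-35,35,-25,25,0,45),box(-10,10,25,31,0,128),box(-10,10,31,49,120,128),box(-10,10,44,49,92,128),box(-10,10,47,52,84,92),box(-10,10,22,34,128,178)]
BIN=[box(-130,130,-100,100,0,138)]
def rend(C,parts,p,S=4):
    m=np.zeros((400*S,640*S),np.uint8); c,s=np.cos(p[2]),np.sin(p[2])
    for b in parts:
        X=b@np.array([[c,s,0],[-s,c,0],[0,0,1]])+[p[0],p[1],0]
        cv2.fillConvexPoly(m,cv2.convexHull(((proj(C,X)+.5)*S).round().astype(np.int32)),1)
    return cv2.resize(m.astype(np.float32),(640,400),interpolation=cv2.INTER_AREA)
def fit(obs,parts,p0,d=(.01,.01,.15)):
    def cost(p): 
        return sum(1-np.minimum(r,g).sum()/np.maximum(r,g).sum() for C,g in obs for r in[rend(C,parts,p)])
    p0=np.array(p0); sim=np.vstack([p0]+[p0+np.eye(3)[i]*d[i] for i in range(3)])
    r=minimize(cost,p0,method='Nelder-Mead',options=dict(initial_simplex=sim,xatol=2e-4,fatol=1e-4,maxiter=150)); return r.x,r.fun
def pick(n,k,uv):
    return [r['region'].astype(np.float32) for r in silhouettes(n,k) if r['rect'][0]<uv[0]<r['rect'][2] and r['rect'][1]<uv[1]<r['rect'][3]][0]
E
python3 - <<'E'
from fit import *
I={n:optics.capture(n) for n in("scene","top")}
for k,parts,us,ut,z in(("cup",CUP,(296,205),(352,228),.03),("bin",BIN,(445,250),(222,188),.07)):
    obs=[(cam(n),pick(n,k,u)) for n,u in(("scene",us),("top",ut))]
    x0=onplane(obs[1][0],ut,z)[0]
    best=sorted([fit(obs,parts,[x0[0],x0[1],a])+(a,) for a in np.arange(-np.pi,np.pi,np.pi/4 if k=="cup" else np.pi/2)+(.0 if k=="cup" else .1)],key=lambda q:q[1])[:3]
    for b in best: print(k,b)
a=cv2.resize(I["scene"][150:310,260:520],None,fx=3,fy=3,interpolation=cv2.INTER_CUBIC); b=cv2.resize(I["top"][115:255,160:380],None,fx=3,fy=3,interpolation=cv2.INTER_CUBIC)
cv2.imwrite('pics/cs.png',a[:,:,::-1]);cv2.imwrite('pics/ct.png',b[:,:,::-1])
E
```

```text
cup (array([ 0.49944982, -0.05520944,  0.40783942]), np.float64(0.2204979658126831), np.float64(0.0))
cup (array([ 0.49959241, -0.0548429 ,  0.42192045]), np.float64(0.22090333700180054), np.float64(0.7853981633974483))
cup (array([ 0.49399848, -0.05634409, -0.34164583]), np.float64(0.5754324793815613), np.float64(-1.5707963267948966))
bin (array([ 0.57550563,  0.265813  , -3.26927844]), np.float64(0.07253670692443848), np.float64(-3.041592653589793))
bin (array([ 0.57550563,  0.265813  , -0.12768578]), np.float64(0.07253670692443848), np.float64(0.1))
bin (array([ 0.58054366,  0.26538649, -1.39752509]), np.float64(0.500225305557251), np.float64(-1.4707963267948965))
```

View pics/cs.png

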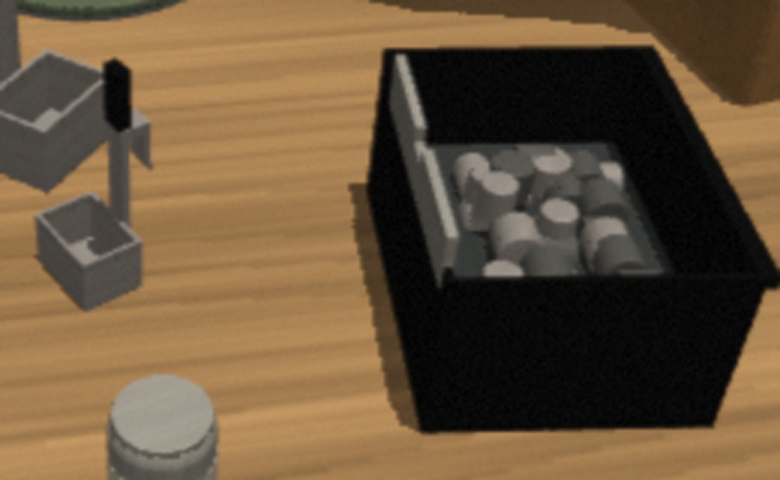

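View pics/ct.png

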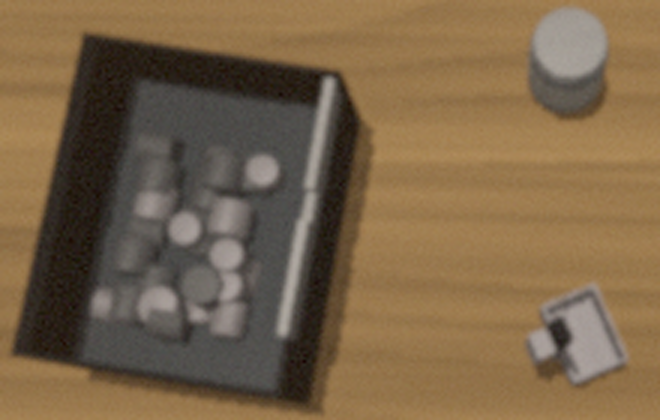

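The crops show the chosen cup, the smallest, with its black tab at scene (299,183) and hook towards the bin. The strip's slot is visible at about scene (401,198) and top (263.5,182).

```bash
cat >> h.py <<'E'
def rel(xyz,yaw=None):
    "tool-frame fractions to reach xyz with tool y at world angle yaw (mod pi)"
    s=sensors.state(); R=Ro.from_quat(s['eef_rot']).as_matrix(); d=R.T@(np.array(xyz)-s['ee_pos'])/.2
    sp=0
    if yaw is not None:
        y=np.arctan2(R[1,1],R[0,1]); sp=-((yaw-y+np.pi/2)%np.pi-np.pi/2)/np.pi
    return np.r_[d,sp].round(4)
E
python3 - <<'E'
from h import *
C=cam("top")
P=onplane(C,[[160+(310+.5)/3-.5,115+200/3],[160+328/3,115+77/3],[160+286/3,115+338/3]],.162); print(P.round(4))
d=P[1]-P[2]; print(np.linalg.norm(d),np.degrees(np.arctan2(d[1],d[0])))
S=onplane(cam("scene"),[[260+422/3,150+145/3]],.155); print(S)
a=-.1277; M=np.array([[np.cos(a),-np.sin(a)],[np.sin(a),np.cos(a)]])
b=np.array([.5755,.2658]); print("lip if y=-97.5:",b+M@[0,-.0975])
print([(M.T@(p[:2]-b)).round(4).tolist() for p in [*P,*S]])
c=.41; g=np.array([.4995,-.0551])+np.array([-np.sin(c),np.cos(c)])*.028; print(g)
print(rel([*g,.30],np.pi/2+c), sensors.state()['clock'])
E
```

```text
[[0.5804 0.1607 0.162 ]
 [0.677  0.1512 0.162 ]
 [0.4759 0.1721 0.162 ]]
0.20222720267494243 -5.926182982865793
[[0.5760241  0.16589358 0.155     ]]
lip if y=-97.5: [0.56308306 0.1690939 ]
[[0.0182, -0.1037], [0.1153, -0.1007], [-0.0869, -0.1056], [0.0132, -0.099]]
[ 0.48833894 -0.02942062]
[-2.3357 -2.3983 -0.462  -0.2457] 0.9
```

Emit:
{"method": "servo_tool", "body": {"increments": [[-0.78,-0.8,-0.46,0],[-0.78,-0.8,-0.46,0],[-0.78,-0.8,-0.46,0],[-0.78,-0.8,-0.46,0],[-0.78,-0.8,-0.46,0],[-0.78,-0.8,-0.46,0]], "jaw": -1}}

```text
clock: 1.4
ee_pos: [0.3116, 0.3771, 0.3009]
eef_rot: [0.181, 0.984, 0.0, 0.0]
wrist_force: [0.4, -0.2, 0.3]
width: 0.0847
grip_force: 0.0
```

Emit:
{"method": "servo_tool", "body": {"increments": [[-0.78,-0.8,0,0],[-0.78,-0.8,0,0],[-0.78,-0.8,0,0],[-0.78,-0.8,0,0],[-0.78,-0.8,0,0],[-0.78,-0.8,0,0]]}}

```text
clock: 1.9
ee_pos: [0.4013, 0.1697, 0.3]
eef_rot: [0.182, 0.983, -0.0, 0.001]
wrist_force: [0.7, 0.4, 0.2]
width: 0.0851
grip_force: 0.0
```

Emit:
{"method": "servo_tool", "body": {"increments": [[-0.78,-0.8,0,-0.245],[-0.78,-0.8,0,-0.245],[-0.78,-0.8,0,-0.245],[-0.78,-0.8,0,-0.245],[-0.78,-0.8,0,-0.245],[-0.78,-0.8,0,-0.245],[-0.78,-0.8,0,-0.245],[-0.78,-0.8,0,-0.245],[-0.78,-0.8,0,-0.245],[-0.78,-0.8,0,-0.245]]}}

```text
clock: 2.73
ee_pos: [0.4889, -0.0298, 0.2995]
eef_rot: [-0.201, 0.98, 0.0, -0.0]
wrist_force: [-0.2, 1.3, -0.0]
width: 0.0854
grip_force: 0.0
```

Run:
```python
from fit import *
s=sensors.state(); im=optics.capture("wrist"); C=cam("wrist",s)
rs=silhouettes("wrist","cup")
for r in rs: print(r['score'],r['rect'],r['region'].sum())
p=proj(C,[[.4995,-.0551,.03]])[0]; print(p)
obs=[(C,rs[0]['region'].astype(np.float32))]
f=fit(obs,CUP,[.4995,-.055,.41]); print(f)
v=im[:,:,::-1].copy()
m=(rend(C,CUP,f[0])>.5).astype(np.uint8); cs,_=cv2.findContours(m,0,2); cv2.drawContours(v,cs,-1,(0,0,255),1)
cs,_=cv2.findContours(rs[0]['region'].astype(np.uint8),0,2); cv2.drawContours(v,cs,-1,(0,255,0),1)
cv2.imwrite('pics/w1.png',v)
```

```text
0.91 [276.2, 124.8, 342.3, 197.6] 3158
0.65 [280.8, 3.9, 394.2, 70.8] 5341
[299.55808117 157.39696146]
(array([ 0.49795071, -0.05636373,  0.42335928]), np.float64(0.03567314147949219))
```

View pics/w1.png

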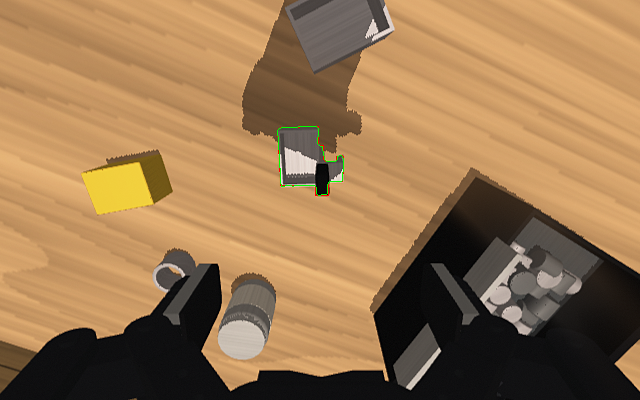

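The green network outline and the red model fit agree on the cup at (310,160) with its tab at (322,178). The size matches, so the choice is confirmed.

Run:
```python
from h import *
print(rel([.4865,-.0309,.149],np.pi/2+.4234))
```

```text
[ 0.0141 -0.0037  0.7531 -0.0054]
```

Emit:
{"method": "servo_tool", "body": {"increments": [[0.014,-0.004,0.2,-0.005],[0.014,-0.004,0.4,-0.005],[0.014,-0.004,0.52,-0.005],[0.014,-0.004,0.61,-0.005],[0.014,-0.004,0.68,-0.005],[0.014,-0.004,0.73,-0.005],[0.014,-0.004,0.753,-0.005],[0.014,-0.004,0.753,-0.005],[0.014,-0.004,0.753,-0.005]]}}

```text
clock: 3.58
ee_pos: [0.4871, -0.0316, 0.1496]
eef_rot: [-0.21, 0.978, -0.0, 0.0]
wrist_force: [0.3, -0.6, 1.0]
width: 0.0855
grip_force: 0.0
```

Emit:
{"method": "servo_tool", "body": {"increments": [[0,0,0,0],[0,0,0,0],[0,0,0,0],[0,0,0,0],[0,0,0,0],[0,0,0,0],[0,0,0,0],[0,0,0,0],[0,0,0,0],[0,0,0,0],[0,0,0,0],[0,0,0,0]], "jaw": 1, "newtons": 45}}

```text
clock: 4.58
ee_pos: [0.4869, -0.0317, 0.1492]
eef_rot: [-0.21, 0.978, 0.0, 0.0]
wrist_force: [-0.7, 2.4, 5.9]
width: 0.0103
grip_force: 44.1
```

Emit:
{"method": "servo_tool", "body": {"increments": [[0,0,-0.02,0],[0,0,-0.06,0],[0,0,-0.13,0],[0,0,-0.22,0],[0,0,-0.32,0],[0,0,-0.42,0],[0,0,-0.51,0],[0,0,-0.57,0],[0,0,-0.6,0],[0,0,-0.6,0],[0,0,-0.6,0]]}}

```text
clock: 5.5
ee_pos: [0.4866, -0.0319, 0.2688]
eef_rot: [-0.21, 0.978, 0.0, -0.0]
wrist_force: [0.0, -0.5, -3.5]
width: 0.0102
grip_force: 44.1
```

Run:
```python
from h import *
s=sensors.state(); print(s['wrist_force'],s['torque'],s['width'],s['ee_pos'])
print(rel([.566,.073,.27],np.pi/2-.115))
```

```text
[ 0.03165802 -0.45996072 -3.4645649 ] [0.02308826 0.05797638 0.00430964] 0.010181501427987405 [ 0.48656678 -0.03191093  0.26877642]
[-0.5777  0.315  -0.0062  0.1714]
```

Emit:
{"method": "servo_tool", "body": {"increments": [[-0.03,0.02,0,0.01],[-0.1,0.06,0,0.03],[-0.19,0.11,0,0.06],[-0.29,0.16,0,0.09],[-0.39,0.22,0,0.12],[-0.48,0.27,0,0.145],[-0.54,0.3,0,0.16],[-0.57,0.312,0,0.169],[-0.578,0.315,0,0.1714],[-0.578,0.315,0,0.1714],[-0.578,0.315,0,0.1714]]}}

```text
clock: 6.42
ee_pos: [0.5657, 0.0724, 0.2684]
eef_rot: [0.057, 0.998, -0.0, -0.001]
wrist_force: [-0.6, -1.2, -2.8]
width: 0.0105
grip_force: 44.2
```

Run:
```python
from fit import *
s=sensors.state(); im=optics.capture("wrist"); v=im[:,:,::-1].copy(); C=cam("wrist",s)
print(s['ee_pos'],s['eef_rot'],s['wrist_force'])
y=Ro.from_quat(s['eef_rot']).as_matrix()[:,1]; y=y if y[1]>0 else -y; yaw=np.arctan2(-y[0],y[1])
p=s['ee_pos']; print("cup yaw",yaw)
cv2.imwrite('pics/w2raw.png',v)
# predicted tab/slot/strip overlay
a=-.115; M=np.array([[np.cos(a),-np.sin(a)],[np.sin(a),np.cos(a)]])
for x in(-.1,-.012,.012,.1):
    q=np.array([.5764,.1617])+M@[x,0]; u=proj(C,[[*q,.162]])[0]; cv2.drawMarker(v,tuple(int(t) for t in u),(0,0,255),0,8)
cv2.imwrite('pics/w2.png',v)
# cup fit from the fixed cameras (z shifted)
dz=s['ee_pos'][2]-.1492
parts=[b+[0,0,dz] for b in CUP]
obs=[]
for n in("scene","top"):
    I=optics.capture(n); cv2.imwrite(f'pics/{n}2.png',I[:,:,::-1])
    Cn=cam(n); e=proj(Cn,[[p[0],p[1]-.03,dz+.03]])[0]
    try: obs.append((Cn,pick(n,"cup",e)))
    except Exception as ex: print(n,ex,e)
```

```text
[0.56573985 0.07235801 0.26842901] [ 5.72112997e-02  9.98361900e-01 -3.22439409e-04 -5.29932039e-04] [-0.63202379 -1.23703592 -2.76773898]
cup yaw -0.11448477387170773
top list index out of range [315.25531921 190.40463408]
```

View pics/w2.png

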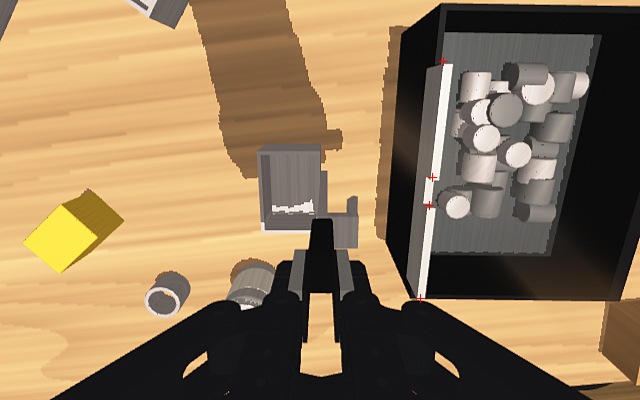

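The wrist picture shows the cup hanging square. The strip runs from (445,62) to (420,298) with its slot at (432,177) to (427,205), matching my estimate. Next I refine that from the raw picture.

```bash
python3 - <<'E'
from h import *
C=cam("wrist"); im=cv2.imread('pics/w2raw.png').astype(int); g=im.min(2)
L=[];R=[];W=[]
for v in range(70,296):
    c0=445-(v-62)*25/236
    row=g[v,int(c0)-30:int(c0)+9]
    i=np.where(row>150)[0]
    if len(i): L.append((int(c0)-30+i[0],v)); R.append((int(c0)-30+i[-1]+1,v))
L=np.array(L);R=np.array(R)
print(R[::8].tolist()); print(L[::8].tolist())
def line(P):
    k=(P[:,1]<170)|(P[:,1]>212); Q=onplane(C,P[k]-[.5,0],.162)[:,:2]
    c=np.polyfit(Q[:,0],Q[:,1],1); r=Q[:,1]-np.polyval(c,Q[:,0]); k=abs(r)<.0015; c=np.polyfit(Q[k,0],Q[k,1],1); return c,abs(r).mean()
for P in(L,R):
    c,r=line(P); print(c,np.degrees(np.arctan(c[0])),"y at .5764",np.polyval(c,.5764),r)
print("slot",onplane(C,[[432.5,177],[427.5,205]],.162),"ends",onplane(C,[[448,64],[421,299]],.162))
E
python3 -c "
import cv2
v=cv2.imread('pics/w2raw.png')[50:310,400:470];cv2.imwrite('pics/w2c.png',cv2.resize(v,None,fx=2.25,fy=2.25,interpolation=cv2.INTER_NEAREST))"
```

```text
[[452, 70], [451, 78], [451, 86], [450, 94], [449, 102], [448, 110], [447, 118], [446, 126], [445, 134], [444, 142], [443, 150], [442, 158], [441, 166], [440, 174], [434, 182], [433, 190], [432, 198], [436, 210], [435, 218], [434, 226], [433, 234], [432, 242], [431, 250], [430, 258], [429, 266], [428, 274], [427, 282], [426, 290]]
[[443, 70], [442, 78], [441, 86], [440, 94], [439, 102], [438, 110], [437, 118], [436, 126], [435, 134], [435, 142], [434, 150], [433, 158], [432, 166], [431, 174], [425, 182], [425, 190], [424, 198], [427, 210], [426, 218], [425, 226], [424, 234], [423, 242], [423, 250], [422, 258], [421, 266], [420, 274], [419, 282], [418, 290]]
[-0.12974468  0.23507456] -7.392526287418251 y at .5764 0.16028972182242449 0.00027431222446130596
[-0.13187612  0.24354779] -7.512593903881874 y at .5764 0.16753439430604122 0.00020929627777854817
slot [[0.56454356 0.1637449  0.162     ]
 [0.58811648 0.15914307 0.162     ]] ends [[0.47978984 0.17677094 0.162     ]
 [0.67789761 0.15115453 0.162     ]]
```

View pics/w2c.png

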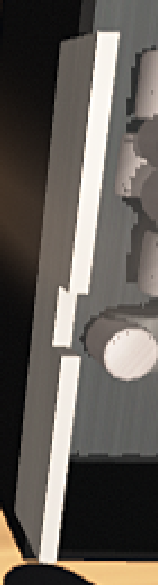

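The crop shows the bright top face 7 mm wide, with the slot between about rows 178.7 and 207.5 and the lower slot floor between them.

Run:
```python
from h import *
C=cam("wrist")
Q=onplane(C,[[435,178.7],[431.8,207.5]],.162); F=onplane(C,[[429.5,178],[427.8,204.3]],.150); print(Q,Q.mean(0),np.linalg.norm(Q[0]-Q[1]));print(F,F.mean(0))
a=-.130; ex=np.array([np.cos(a),np.sin(a)]); ey=np.array([-ex[1],ex[0]])
lip=np.array([.5764,.1639]); slot=lip+ex*((Q.mean(0)[:2]-lip)@ex); print("slot",slot)
for d in(.0,): 
  g=slot-ey*.0095
  print(g,rel([*g,.268],np.pi/2+a),[ (sensors.state()[k]).round(2) for k in('wrist_force','torque')])
```

```text
[[0.56620432 0.16574371 0.162     ]
 [0.59073627 0.16266737 0.162     ]] [0.57847029 0.16420554 0.162     ] 0.024724078431939994
[[0.56836404 0.1648455  0.15      ]
 [0.59177638 0.16286874 0.15      ]] [0.58007021 0.16385712 0.15      ]
slot [0.57839623 0.16363902]
[0.5771647  0.15421918] [-0.0081  0.4115  0.0056  0.0047] [array([ 0.48,  0.71, -3.46]), array([0.01, 0.02, 0.07])]
```

Emit:
{"method": "servo_tool", "body": {"increments": [[0,0.02,0,0.005],[-0.003,0.07,0,0.005],[-0.006,0.14,0,0.005],[-0.008,0.22,0,0.005],[-0.01,0.3,0,0.005],[-0.011,0.36,0,0.005],[-0.011,0.395,0,0.005],[-0.011,0.411,0,0.005],[-0.011,0.411,0,0.005],[-0.011,0.411,0,0.005],[-0.011,0.411,0,0.005]]}}

```text
clock: 7.58
ee_pos: [0.5779, 0.1536, 0.2691]
eef_rot: [0.066, 0.998, -0.0, 0.0]
wrist_force: [0.3, -0.8, -2.6]
width: 0.0102
grip_force: 44.1
```

Run:
```python
from h import *
s=sensors.state(); print(s['ee_pos'],s['wrist_force'],rel([.5778,.1541,.206],np.pi/2-.13))
im=optics.capture("wrist")[:,:,::-1]; cv2.imwrite('pics/w3.png',im)
```

```text
[0.57793861 0.15358752 0.2690827 ] [ 0.28980128 -0.83375943 -2.64370993] [ 0.0011  0.0025  0.3154 -0.0005]
```

View pics/w3.png

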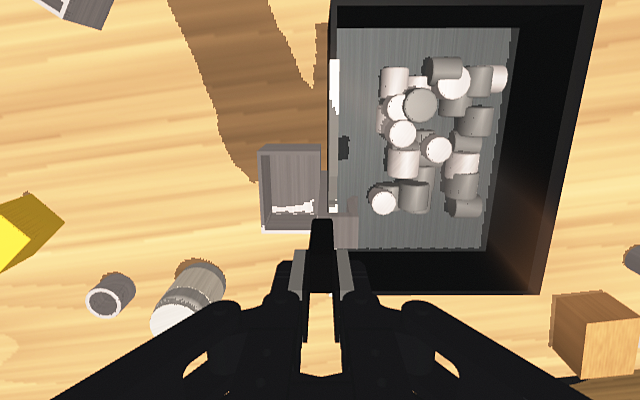

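The strip, at columns 329–339, lies between the riser at about 322 and the tongue at about 350. The cup is clear outside, so I lower it.

Emit:
{"method": "servo_tool", "body": {"increments": [[0,0.001,0.02,0],[0,0.002,0.06,0],[0,0.002,0.11,0],[0,0.002,0.16,0],[0,0.002,0.21,0],[0,0.002,0.25,0],[0,0.002,0.28,0],[0,0.002,0.3,0],[0,0.002,0.31,0],[0,0.002,0.315,0],[0,0.002,0.315,0],[0,0.002,0.315,0]]}}

```text
clock: 8.63
ee_pos: [0.5781, 0.1549, 0.2063]
eef_rot: [0.065, 0.998, 0.0, 0.0]
wrist_force: [0.4, -0.8, -2.2]
width: 0.0103
grip_force: 44.1
```

Emit:
{"method": "servo_tool", "body": {"increments": [[0,0,0.004,0],[0,0,0.008,0],[0,0,0.012,0],[0,0,0.016,0],[0,0,0.02,0],[0,0,0.024,0],[0,0,0.028,0],[0,0,0.032,0],[0,0,0.036,0],[0,0,0.04,0],[0,0,0.044,0],[0,0,0.048,0],[0,0,0.052,0],[0,0,0.056,0],[0,0,0.06,0]]}}

```text
clock: 9.88
ee_pos: [0.5779, 0.1548, 0.1939]
eef_rot: [0.065, 0.998, -0.0, -0.0]
wrist_force: [1.4, 0.4, -1.8]
width: 0.0099
grip_force: 44.2
```

Emit:
{"method": "servo_tool", "body": {"increments": [[0,0,0.004,0],[0,0,0.008,0],[0,0,0.012,0],[0,0,0.016,0]]}}

```text
clock: 10.22
ee_pos: [0.5779, 0.1549, 0.1907]
eef_rot: [0.065, 0.998, 0.0, 0.0]
wrist_force: [-0.5, -0.8, -3.0]
width: 0.0102
grip_force: 44.2
```

Emit:
{"method": "servo_tool", "body": {"increments": [[0,0,0.003,0],[0,0,0.006,0]]}}

```text
clock: 10.38
ee_pos: [0.5779, 0.1548, 0.1895]
eef_rot: [0.065, 0.998, -0.0, -0.0]
wrist_force: [-0.7, 0.1, -2.6]
width: 0.0102
grip_force: 44.2
```

Emit:
{"method": "servo_tool", "body": {"increments": [[0,0,0.004,0],[0,0,0.008,0],[0,0,0.012,0]]}}

```text
clock: 10.63
ee_pos: [0.5779, 0.1548, 0.1871]
eef_rot: [0.065, 0.998, 0.0, -0.0]
wrist_force: [-0.1, 1.1, -3.0]
width: 0.0104
grip_force: 44.2
```

Emit:
{"method": "servo_tool", "body": {"increments": [[0,0,0.004,0],[0,0,0.008,0],[0,0,0.012,0]]}}

```text
clock: 10.88
ee_pos: [0.5779, 0.1548, 0.1847]
eef_rot: [0.065, 0.998, -0.0, -0.0]
wrist_force: [-0.3, 0.1, -3.1]
width: 0.0103
grip_force: 44.2
```

The hook is already 6.5 mm below ride height without touching, so it is in the slot. Home is at a TCP height of about 0.179.

Emit:
{"method": "servo_tool", "body": {"increments": [[0,0,0.004,0],[0,0,0.008,0],[0,0,0.012,0],[0,0,0.016,0]]}}

```text
clock: 11.22
ee_pos: [0.5779, 0.1549, 0.1815]
eef_rot: [0.065, 0.998, -0.0, 0.0]
wrist_force: [0.8, -0.3, -2.7]
width: 0.0103
grip_force: 44.2
```

Emit:
{"method": "servo_tool", "body": {"increments": [[0,0,0.003,0],[0,0,0.006,0],[0,0,0.009,0]]}}

```text
clock: 11.47
ee_pos: [0.5779, 0.1549, 0.1797]
eef_rot: [0.065, 0.998, 0.0, -0.0]
wrist_force: [-0.1, 0.2, -3.2]
width: 0.0104
grip_force: 44.2
```

Emit:
{"method": "servo_tool", "body": {"increments": [[0,0,0.002,0],[0,0,0.004,0]]}}

```text
clock: 11.63
ee_pos: [0.5779, 0.1548, 0.179]
eef_rot: [0.065, 0.998, -0.0, 0.0]
wrist_force: [0.1, -0.5, -2.5]
width: 0.0097
grip_force: 44.2
```

Emit:
{"method": "servo_tool", "body": {"increments": [[0,0,0.002,0],[0,0,0.004,0],[0,0,0.004,0]]}}

```text
clock: 11.88
ee_pos: [0.5782, 0.1548, 0.1785]
eef_rot: [0.065, 0.998, 0.0, 0.0]
wrist_force: [-0.8, 0.1, 2.9]
width: 0.0097
grip_force: 44.7
```

Emit:
{"method": "servo_tool", "body": {"increments": [[0,0,0.002,0],[0,0,0.004,0],[0,0,0.004,0]]}}

```text
clock: 12.13
ee_pos: [0.5785, 0.1547, 0.1784]
eef_rot: [0.065, 0.998, 0.0, 0.001]
wrist_force: [-2.5, -1.5, 12.3]
width: 0.0095
grip_force: 45.9
```

Contact on the slot floor came at 0.1785, about 12.7 mm below ride height, so the hook is home. I relax the push before letting go.

Emit:
{"method": "servo_tool", "body": {"increments": [[0,0,-0.003,0],[0,0,-0.005,0],[0,0,-0.005,0],[0,0,-0.005,0]]}}

```text
clock: 12.47
ee_pos: [0.578, 0.1548, 0.1785]
eef_rot: [0.065, 0.998, 0.0, 0.0]
wrist_force: [0.4, -0.0, 3.1]
width: 0.0104
grip_force: 44.8
```

Run:
```python
from h import *
s=sensors.state(); print(s['wrist_force'],s['torque'],s['ee_pos'])
for i in range(1):
    im=optics.capture("scene")[150:310,330:490,::-1]; cv2.imwrite('pics/s4.png',cv2.resize(im,None,fx=3.5,fy=3.5,interpolation=cv2.INTER_CUBIC))
```

```text
[ 0.41633092 -0.02079813  3.06223052] [-0.08815222  0.15912083 -0.00067745] [0.57803634 0.15483674 0.17849116]
```

View pics/s4.png

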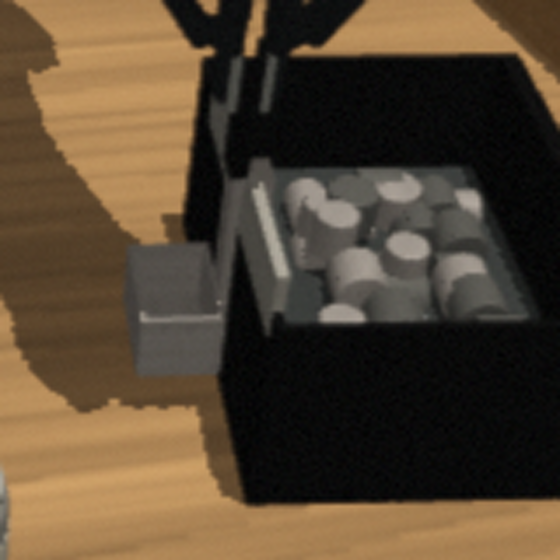

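The cup hangs outside the bin, level, with its hook over the strip. I release it gently.

Emit:
{"method": "servo_tool", "body": {"increments": [[0,0,0,0],[0,0,0,0],[0,0,0,0],[0,0,0,0],[0,0,0,0],[0,0,0,0]], "jaw": 0.6, "newtons": 20}}

```text
clock: 13.02
ee_pos: [0.5779, 0.1549, 0.1784]
eef_rot: [0.065, 0.998, -0.0, -0.0]
wrist_force: [-0.2, -0.5, -0.6]
width: 0.0174
grip_force: 0.0
```

Emit:
{"method": "servo_tool", "body": {"increments": [[0,0,0,0],[0,0,0,0],[0,0,0,0],[0,0,0,0],[0,0,0,0],[0,0,0,0]], "jaw": -0.3}}

```text
clock: 13.52
ee_pos: [0.5779, 0.1548, 0.1784]
eef_rot: [0.065, 0.998, 0.0, -0.0]
wrist_force: [-0.2, 0.1, -0.5]
width: 0.0555
grip_force: 0.0
```

Emit:
{"method": "servo_tool", "body": {"increments": [[0,0,-0.03,0],[0,0,-0.09,0],[0,0,-0.16,0],[0,0,-0.25,0],[0,0,-0.35,0],[0,0,-0.45,0],[0,0,-0.55,0],[0,0,-0.62,0],[0,0,-0.65,0],[0,0,-0.65,0],[0,0,-0.65,0]]}}

```text
clock: 14.43
ee_pos: [0.5778, 0.1548, 0.3083]
eef_rot: [0.065, 0.998, 0.0, -0.0]
wrist_force: [-0.5, 0.1, -0.1]
width: 0.0554
grip_force: 0.0
```

Run:
```python
from h import *
s=sensors.state(); print(s['wrist_force'],s['ee_pos'])
a=optics.capture("wrist")[:,100:500,::-1]; b=optics.capture("scene")[150:310,330:490,::-1]
cv2.imwrite('pics/f.png',np.hstack([a,cv2.resize(b,(400,400),interpolation=cv2.INTER_CUBIC)]))
```

```text
[-0.51343736  0.14378309 -0.0604216 ] [0.57776294 0.15481144 0.30833409]
```

View pics/f.png

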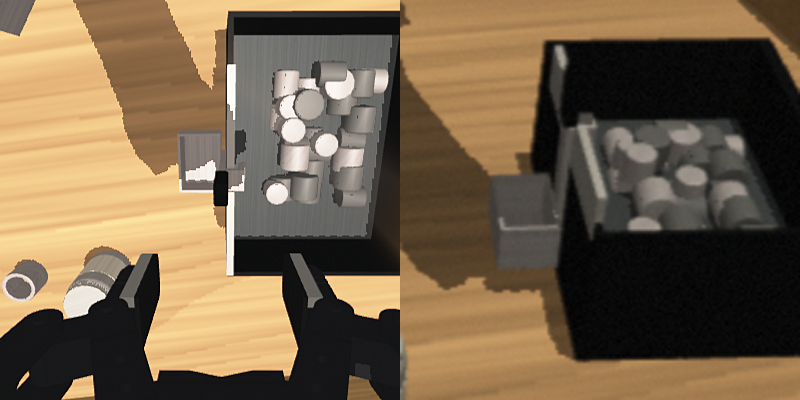

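The cup hangs at (200,160), with its hook in the strip's slot at about (232,180). The gripper is clear above it.

```bash
python3 -c "
from station import job_done
print(job_done())"
```

```text
the job is handed in; nothing more can be done
None
```

The smallest cup hangs outside the bin with its hook fully home in the lip's slot, the gripper has let go and is clear above, and the job is handed in.

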